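Slide the large beaker onto the stirrer and lower the pH electrode into it

ROBOT

A 6-joint arm with a two-finger parallel gripper is mounted at the origin on a cart in front of the work surface, level with it; the furniture and walls round the work are solid. World frame = base frame: x ahead of the robot, y to its left, z up, the work surface at z = 0. Lengths are in m, angles in rad, forces in N, time in s.
With the tool pointing down it reaches from about 0.3 to 0.775 m from the base axis. Payload 14.6 kg.
Tool frame: the origin (TCP) lies midway between the tips of the shut fingers; the grasp point (between the pads) lies 19 mm behind it (env.tcp_to_grasp is the distance from the TCP to the grasp point, in m); x points along the fingers, y is the direction in which the jaws open and shut, and the axes are right-handed (so a half turn about x gives the same grasp; the last joint's range is limited). The gripper opens to 94 mm and grips with 3 to 60 N. Pads are 16 mm wide; open, the fingers measure 119 mm over their backs; the gripper's body (75 mm by 177 mm) begins 78 mm behind the grasp point.
Start: joints at [-1.245, 0.3, 1.521, -0, 1.321, -0.067], TCP at [0.211, -0.508, 0.205] pointing down, gripper open.
Joint ranges: [-3.03, 3.03], [-0.79, 2.21], [0.23, 2.52], [-1.04, 4.18], [0, 3.07], [-2.55, 2.55]. Speed limits (rad/s): [2.22, 2.22, 2.57, 3.14, 3.14, 3.14].

INTERFACE

Orientations are given as a rotation vector (axis times angle).
In Python, from rig import env gives the robot as it stands.
- The arm moves only by the tool servo_tool, never from a script. Its argument "moves" is a list that holds one entry, the list of rows, each a list of 5 numbers: the finger opening in mm, from 0 to 94, then the shift along the tool's x, y, z in units of 30 mm (1.0 is 30 mm), then the turn about the tool's x in degrees. In form: [[[claw, tx, ty, tz, turn], ...]]. A call has 1 to 12 rows; each row is the pose to reach, as a shift and turn from the pose commanded when the call began, along the tool's axes at that moment; what a row does not reach only later rows make up. A row lasts 1/8 s, in which the tool goes at most 62.5 mm and 10.7 degrees, less where a joint would pass 70% of its speed; a pose out of reach is approached as far as the arm can. A call with a gripper value outside its range is refused whole. The fingers move at their own pace and stop on an object; "force" is the grip in N (left out, the last holds). Time passes only in rows, so rows that repeat a pose let the fingers close. It gives the time, the measured TCP pose, the force and the opening at its end, in the units of the state.
- env.state(): the state, without advancing time (a new reading comes with each control period).
- env.grab_frame(name): name is "scene" or "top"; returns a dict with "image" (420x560x3 uint8, red, green, blue), "range_z" (420x560 float32, m along the optical axis (not along the pixel's ray), 0 where there is no reading), "fov_y" (degrees; the focal length in pixels is half the picture's height over the tangent of half this angle, whatever the lens; pixels are square), "cx", "cy" (the principal point, pixels), "D" ([k1, k2, p1, p2, k3] as OpenCV has them; the pictures are not rectified), "R" (3x3) and "t" (3): a world point X has camera coordinates R X + t. Camera axes: x right, y down, z forward; pixel columns grow to the right and rows downward; lengths in m; the calibration is good to about 2 mm. A picture is of the moment at which its call begins.
- env.sign_off(): hands the job in, once; it reports no verdict.
The state is a dict: "clock": time; "joints": joint angles; "joint_velocities": joint speeds; "joint_torque": joint torques, N m; "tcp_pos": TCP position; "orientation": TCP orientation; "contact_force": force on the tool from outside, world axes, zero at the start; "wrist_torque": the same for the moment, N m; "grip_width": finger opening in m.
Only numpy, scipy, OpenCV 4.12 (cv2) and the standard library are available. Lean on these libraries where they do the work, as an engineer would, in place of code of your own. Each camera call takes 0.05 s, during which the arm holds its last target.

TASK

Set up the pH station: slide the large beaker off the clear step onto the round white plate of the stirrer, so that it stands upright and centred on the plate with none of its foot over the edge. Then swing the electrode arm in over the beaker and push it down its rod to the stop, so that the electrode hangs inside the beaker clear of the glass. Do not tip the beaker, do not press the electrode against the glass, and leave the two dropper bottles and the strip box where they are.

Things in the scene. Friction and masses are not known exactly. Their poses are not given: they have to be found in the camera images.
- stirrer: Magnetic stirrer, fixed. Origin on the bench under its plate's centre; x to its rear, y to its left (the knob is at its front, -x; the step on its -y side). White housing x -85 to 78, y -66 to 66, top 62 mm; round white plate 124 mm across with a grey ring 98 mm across, top at z = 77.5 mm. A steel rod (10 mm) at x = 65, y = 65 mm ends at z = 324 mm; a dark stop ring on it ends at 224.5 mm.
- plate (a point): Centre of the stirrer plate's top face (z = 77.5 mm); axes as the stirrer's.
- step: Clear acrylic step (thin glued sheets), fixed to the bench on the stirrer's -y side, 4 to 12 mm from its housing. 142 mm along its x, 160 mm along its y, flat top at z = 79 mm (1.5 mm above the plate). Origin on the bench under its centre; its axes are nearly those of the stirrer.
- beaker_mid (a point): Large glass beaker with a spout, standing on the step, a white stir bar loose in it. Too wide to grasp: rim 106 x 101, height 136 mm, nearly straight wall about 5 mm thick; outside about 94 mm across low down, inside 80 mm. About 0.2 kg, friction 0.3 to 0.5: it slides if pushed below half its height, can tip if pushed near the rim. Point on its axis half-way up, 68 mm above its underside.
- beaker_foot (a point): Centre of the beaker's underside.
- holder_swing (a joint): Swing of the electrode arm about the rod, rad. 0: the electrode is over the plate's centre (arm pointing along [-0.71, -0.71] in the stirrer's x, y); positive: clockwise seen from above, out over the stirrer's left (+y) side. Range -0.3 to 2.1. Friction (0.06 N m) keeps it where it is left.
- holder_slide (a joint): How far the electrode arm has been pushed down the rod, m. 0: fully up; 0.060: on the stop ring. Friction keeps it where it is left; 2 to 4 N push it down.
- tab (a point): Centre of the top face of the blue thumb tab at the arm's free end (push it sideways to swing, down to lower). Tab 36 mm along the arm, 24 wide, 9 thick; centre 120 mm from the rod's axis; top at z = 305.5 mm with the arm up. x points outward along the arm. The electrode's axis is 28 mm inward of it, and its cap, 15 mm across, stands 23 mm above the tab. Arm: grey bar 11 mm square.
- electrode_tip (a point): Lowest point of the pH electrode, a clear upright stick 12 mm across hanging from the arm 92 mm from the rod's axis: z = 234 mm with the arm up (the beaker's rim on the plate is at 213.5 mm), 174 mm with the arm down.
- electrode: The electrode itself; its origin is on its axis at the height of the arm's centre line, 66 mm above its tip.
- beaker: The same large beaker; origin at its underside, 2.5 mm from its axis; z along its axis.
- dropper_black: Brown dropper bottle with a black teat, 37 x 37 x 96 mm, standing on the bench to the left of the stirrer; origin at its underside. Leave it alone.
- dropper_white: White dropper bottle with a black teat, 37 x 37 x 96 mm, standing on the bench to the left of the stirrer; origin at its underside. Leave it alone.
- strip_box: Yellow flat box of indicator strips, 18 x 72 x 9 mm, lying on the bench in front of the stirrer; origin at its underside. Leave it alone.
Not all that is in view belongs to the job. Leave any blue, purple or turquoise look-alike of the beaker alone.

How it is judged:
By the outcome, as a careful person would: the job done as asked, in the order asked, and still so for the second after the job is handed in, with the robot touching nothing.
It also fails if it takes over 61 s, if anything falls off the work surface, if the arm or the gripper's body presses on something with over 40 N, if the wrist force passes 120 N, or if a joint passes its speed limit or range.

## Working session

There is one attempt and no reset: what is moved stays moved. The work goes in short steps, Python scripts to look and compute and a tool call to move; the robot and the scene stay as the last step left them, time stands still between calls to the robot, and variables do not carry over. Pictures are saved under pics/ and viewed, and the job is handed in when it is done.

Besides the shell and the picture viewer there is one more tool, called after ">>>" by a JSON object that holds its "api" and its "payload". servo_tool: Moves the arm, as the interface text tells. Its arguments: {"type":"object","properties":{"moves":{"type":"array","items":{"type":"array","items":{"type":"array","items":{"type":"number"}}}},"force":{"type":"number"}},"required":["moves"]}

```bash
ls; mkdir -p pics; cat > h.py <<'E'
import numpy as np, cv2
from rig import env
def K(f):
    fl=210/np.tan(np.radians(f["fov_y"])/2); return np.array([[fl,0,f["cx"]],[0,fl,f["cy"]],[0,0,1]])
def grab(n,save):
    f=env.grab_frame(n); np.savez('%s.npz'%save,**f); cv2.imwrite('pics/%s.png'%save,f["image"][:,:,::-1]); return f
def load(s): 
    d=np.load('%s.npz'%s); return {k:d[k] for k in d}
def ray(f,u,v):
    p=cv2.undistortPoints(np.array([[[u,v]]],float),K(f),np.array(f["D"],float))[0,0]
    d=np.array([p[0],p[1],1.]); R=np.array(f["R"]);t=np.array(f["t"]); return -R.T@t, R.T@d
def atz(f,u,v,z):
    c,d=ray(f,u,v); return c+d*(z-c[2])/d[2]
def atd(f,u,v):
    c,d=ray(f,u,v); return c+d*f["range_z"][int(round(v)),int(round(u))]
def proj(f,X):
    X=np.array(X,float).reshape(-1,3); r,_=cv2.Rodrigues(np.array(f["R"],float))
    return cv2.projectPoints(X,r,np.array(f["t"],float),K(f),np.array(f["D"],float))[0][:,0]
def crop(s,x0,y0,x1,y1,k,out):
    im=cv2.imread('pics/%s.png'%s)[y0:y1,x0:x1]; cv2.imwrite('pics/%s.png'%out,cv2.resize(im,None,fx=k,fy=k,interpolation=cv2.INTER_CUBIC))
E
python3 - <<'E'
from h import *
for n in("scene","top"):
    f=grab(n,n+'0'); print(n,f["fov_y"],f["cx"],f["cy"],f["D"],f["R"],f["t"])
print(env.state())
E
```

```text
pics
scene 56.10248785872177 284.43725538683066 216.40471324304426 [0.03078908 0.         0.         0.         0.        ] [[-0.75647193 -0.65383525  0.01580129]
 [-0.34975847  0.38401101 -0.85452007]
 [ 0.55264748 -0.65194708 -0.51917797]] [0.29258593 0.39414097 0.99309015]
top 47.485241069692435 283.3664584693176 218.51452053186304 [-0.09355697  0.          0.          0.          0.        ] [[-2.77549274e-02 -9.99604428e-01 -4.54430449e-03]
 [-9.84291659e-01  2.81221217e-02 -1.74295946e-01]
 [ 1.74354795e-01 -3.64650320e-04 -9.84682828e-01]] [-0.11926875  0.50815004  1.71445666]
{'clock': 0.1, 'joints': array([-1.24461612e+00,  3.00401868e-01,  1.52151951e+00, -1.97443725e-06,
        1.32072977e+00, -6.65844893e-02]), 'joint_velocities': array([-0.0007888 , -0.00136089, -0.00284556, -0.00035642, -0.00137518,
        0.00100859]), 'joint_torque': array([ 6.58025729e-04, -5.32650483e+01, -3.53287375e+01,  7.09647057e-02,
        2.34569359e-02, -6.39687300e-05]), 'tcp_pos': array([ 0.21043549, -0.50788612,  0.20495036]), 'orientation': array([ 2.00622051,  0.40023258, -2.00650466]), 'contact_force': array([0.45714959, 0.41549424, 0.1853558 ]), 'wrist_torque': array([-0.01083092, -0.03733791,  0.05244466]), 'grip_width': 0.09382888330784617}
```

View pics/scene0.png

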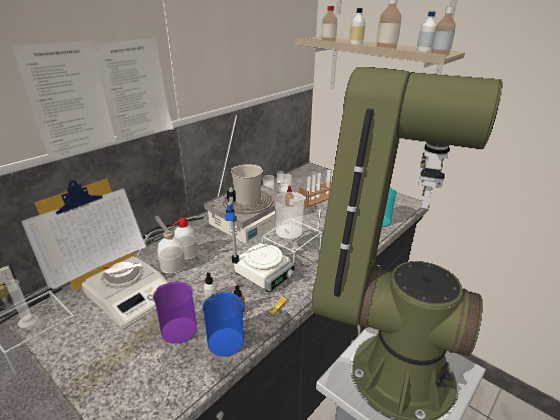

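View pics/top0.png

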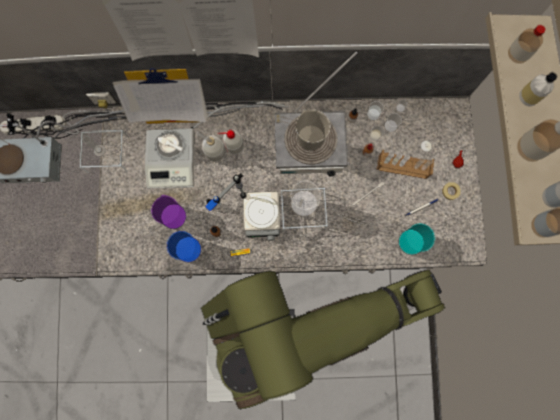

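```bash
python3 - <<'E'
from h import *
crop('top0',195,160,345,265,5,'tc0'); crop('scene0',190,160,340,320,4,'sc0')
f=load('top0')
print(atz(f,262,212,.0775), atz(f,304,205,.079))
E
```

```text
[ 0.5248968  -0.05678709  0.0775    ] [ 0.54609935 -0.20973834  0.079     ]
```

View pics/tc0.png

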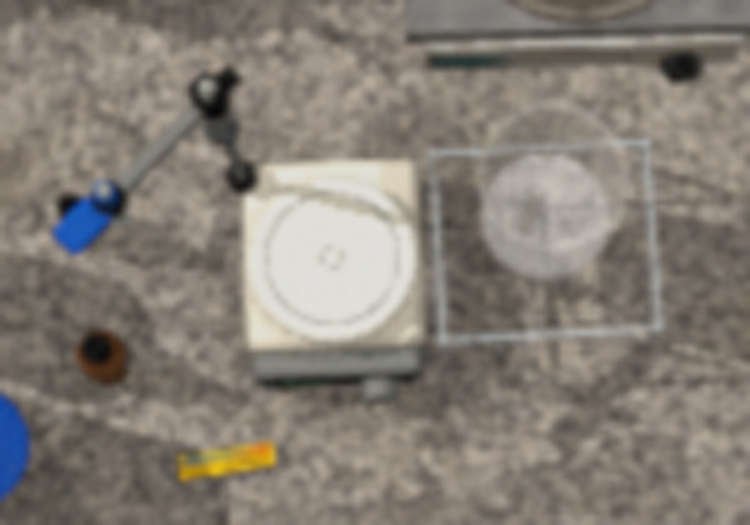

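View pics/sc0.png

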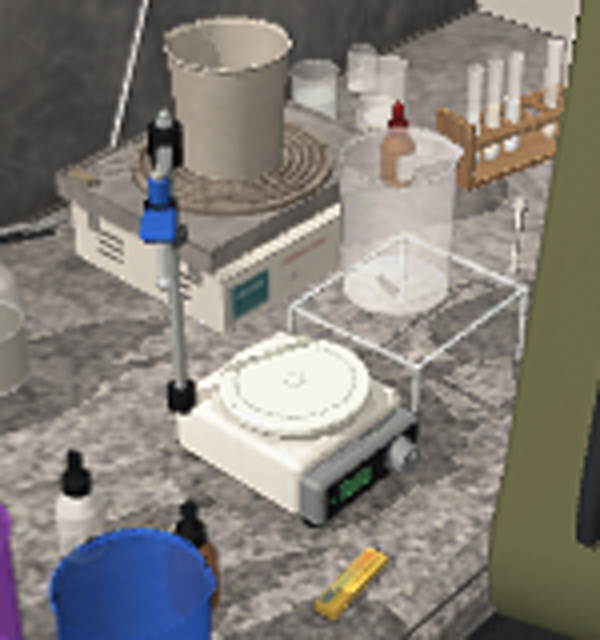

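```bash
cat > m.py <<'E'
from h import *
from scipy.spatial.transform import Rotation as Ro
f=load('top0')
T=lambda x,y:((x+.5)/5-.5+195,(y+.5)/5-.5+160)
st=[atz(f,*T(*p),.079) for p in [(430,150),(650,142),(662,330),(438,343)]]
for s in st: print('step',s.round(4))
print('stepc',np.mean(st,0)); e=[st[0]-st[3],st[1]-st[2]]; print([np.degrees(np.arctan2(a[1],a[0])) for a in e]); e=[st[0]-st[1],st[3]-st[2]];print([np.degrees(np.arctan2(-a[0],a[1])) for a in e],[np.linalg.norm(a) for a in e])
print('plate',atz(f,*T(332,257),.0775),'foot',atz(f,*T(546,216),.079))
s=env.state(); R=Ro.from_rotvec(s['orientation']).as_matrix(); print(R.round(3))
E
python3 m.py
python3 - <<'E'
from h import *
f=load('scene0')
# depth on plate and rod region in scene
print(atd(f,190+295/4,160+360/4),atd(f,190+250/4,160+370/4))
s=load('scene0')
for n,p in dict(plate=(292,380),).items(): print(atz(f,190+p[0]/4,160+p[1]/4,.0775))
E
```

```text
step [ 0.6059 -0.1264  0.079 ]
step [ 0.6073 -0.2873  0.079 ]
step [ 0.4681 -0.2899  0.079 ]
step [ 0.4632 -0.1283  0.079 ]
stepc [ 0.53612725 -0.20797724  0.079     ]
[np.float64(0.7802732994078786), np.float64(1.085491057704943)]
[np.float64(0.5134209709796356), np.float64(1.7204959533958784)] [np.float64(0.16087971496433995), np.float64(0.16164185332112477)]
plate [ 0.528691   -0.05323447  0.0775    ] foot [ 0.5542711  -0.20930195  0.079     ]
[[-0.     0.383 -0.924]
 [ 0.001 -0.924 -0.383]
 [-1.    -0.001 -0.   ]]
[ 0.54092536 -0.07223247  0.07786367] [ 0.56035401 -0.03931227  0.07614178]
[ 0.52429547 -0.05112348  0.0775    ]
```

```bash
cat > ov.py <<'E'
from h import *
import sys
def overlay(name,reg,k,out,P,yaw,foot,sw,down=0,fz=.079):
    f=load(name); x0,y0,x1,y1=reg
    im=f["image"][y0:y1,x0:x1,::-1]; im=cv2.resize(im,None,fx=k,fy=k,interpolation=cv2.INTER_CUBIC)
    c,s=np.cos(yaw),np.sin(yaw); M=np.array([[c,-s],[s,c]])
    def dr(X,col,closed=False):
        p=(proj(f,X)-[x0,y0]+.5)*k-.5
        cv2.polylines(im,[p.round().astype(np.int32).reshape(-1,1,2)],closed,col,1)
    a=np.linspace(0,2*np.pi,60)
    S=lambda q,z:np.c_[(np.atleast_2d(q)@M.T)+P,np.full(len(np.atleast_2d(q)),z)]
    circ=lambda r:np.c_[r*np.cos(a),r*np.sin(a)]
    dr(S(circ(.062),.0775),(0,0,255)); dr(S(circ(.049),.0775),(0,0,255))
    dr(S([[-.085,-.066],[.078,-.066],[.078,.066],[-.085,.066]],.062),(0,200,255),True)
    r=np.array([.065,.065]); dr(np.r_[S(r,.08),S(r,.324)],(255,0,255))
    d=np.radians(225)-sw; u=np.array([np.cos(d),np.sin(d)]);n=np.array([-u[1],u[0]])
    dr(S([r+u*.102+n*.012,r+u*.138+n*.012,r+u*.138-n*.012,r+u*.102-n*.012],.3055-down),(0,255,0),True)
    dr(np.r_[S(r+u*.092,.234-down),S(r+u*.092,.3285-down)],(255,255,0))
    for R,h,col in((.047,0,(255,0,0)),(.0505,.136,(255,120,0))):
        dr(np.c_[circ(R)+foot,np.full(60,fz+h)],col)
    cv2.imwrite('pics/%s.png'%out,im)
if __name__=="__main__":
    a=(np.array([.5275,-.0533]),np.radians(1.0),np.array([.5543,-.2093]),np.radians(90))
    overlay('top0',(195,160,345,265),5,'ot1',*a); overlay('scene0',(190,160,340,310),4,'os1',*a)
E
python3 ov.py
```

```text
(no output)
```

View pics/ot1.png

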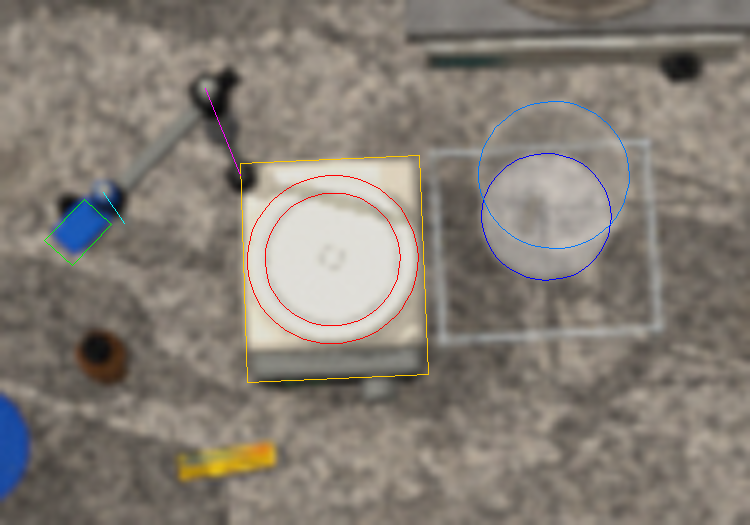

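View pics/os1.png

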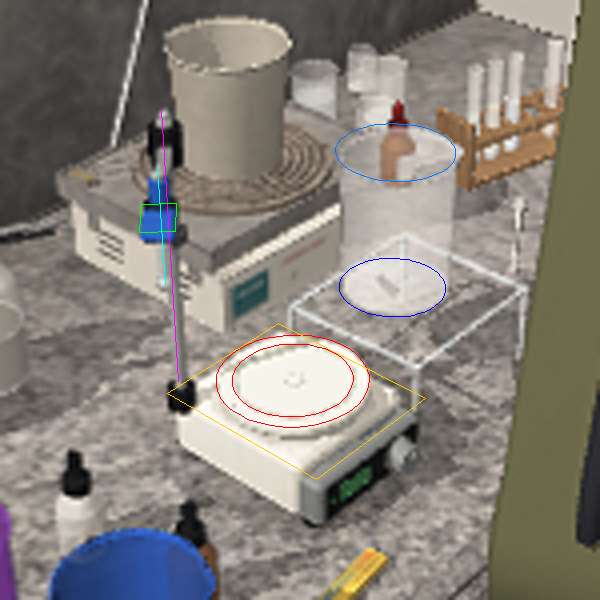

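```bash
python3 - <<'E'
from ov import *
a=(np.array([.528,-.0533]),np.radians(1.0),np.array([.5543,-.2093]))
overlay('top0',(195,160,255,220),12,'ot2',*a,np.radians(88)); crop('top0',195,160,255,220,12,'ot2r')
E
```

```text
(no output)
```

View pics/ot2.png

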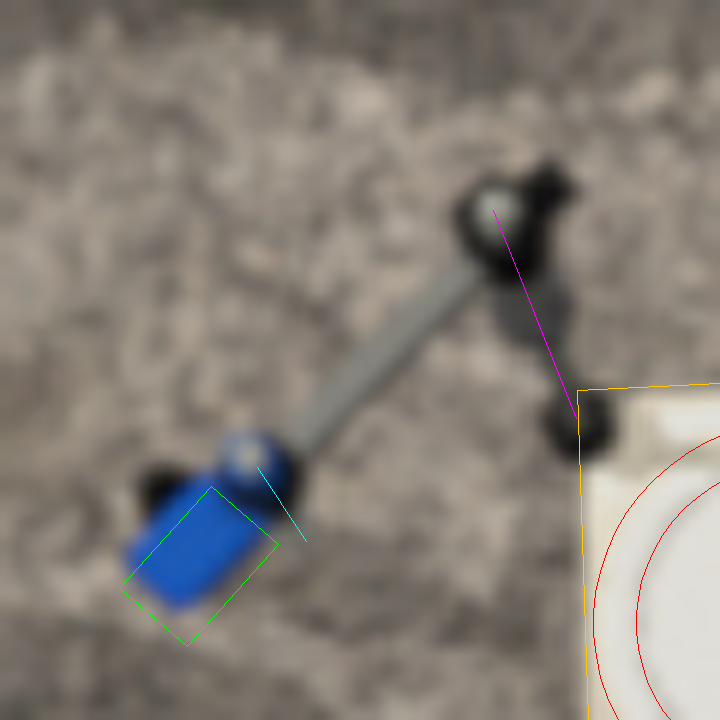

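View pics/ot2r.png

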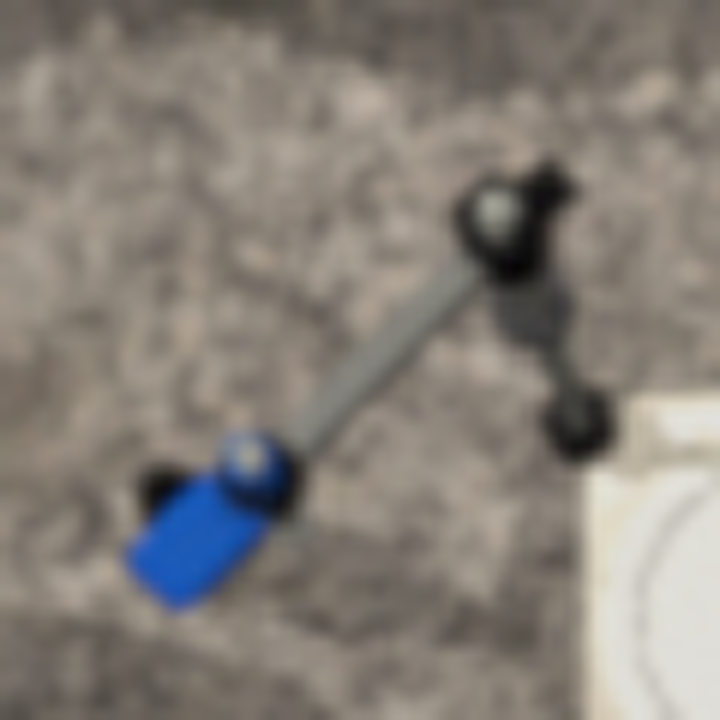

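>>> {"api": "servo_tool", "payload": {"moves": [[[22,-1,0,0,0],[22,-2.2,-0.3,-1,0],[22,-2.2,-0.9,-2.6,2],[22,-2.2,-1.4,-4.2,4],[22,-2.2,-1.9,-5.8,6],[22,-2.2,-2.5,-7.4,8],[22,-2.2,-3,-9,10],[22,-2.2,-3.5,-10.6,10],[22,-2.2,-4.1,-12.2,10],[22,-2.2,-4.6,-13.6,10],[22,-2.2,-4.82,-14.41,10],[22,-2.2,-4.82,-14.41,10]]]}}

```text
clock: 1.6
tcp_pos: [0.5552, -0.208, 0.2706]
orientation: [2.104, 0.234, -2.106]
contact_force: [-0.4, -0.9, -0.9]
grip_width: 0.0218
```

```bash
python3 - <<'E'
from h import *
s=env.state(); print(s['clock'],s['tcp_pos'],s['contact_force'],s['grip_width'])
grab('top','t1');grab('scene','s1')
crop('t1',200,140,360,260,5,'t1c');crop('s1',190,120,350,240,5,'s1c')
E
```

```text
1.6 [ 0.55516    -0.20796967  0.27064893] [-0.44536489 -0.91367179 -0.93615273] 0.02175061233942023
```

View pics/t1c.png

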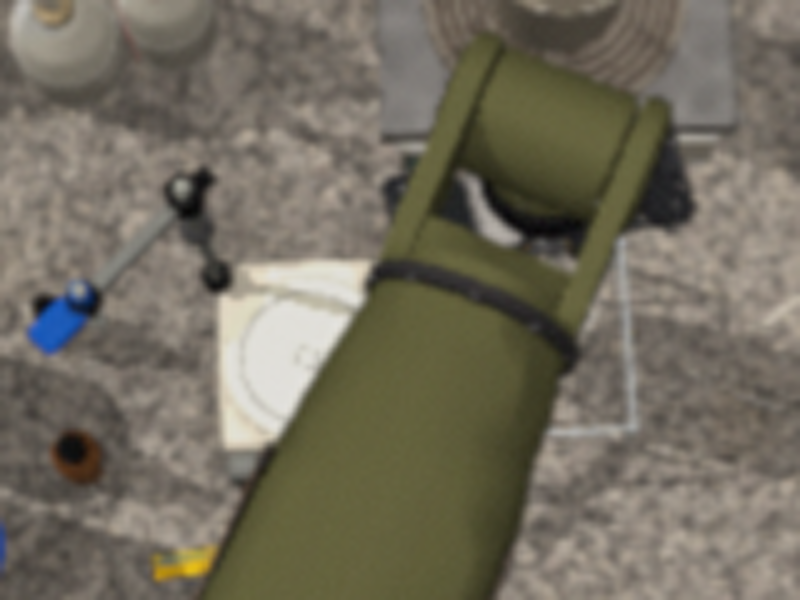

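View pics/s1c.png

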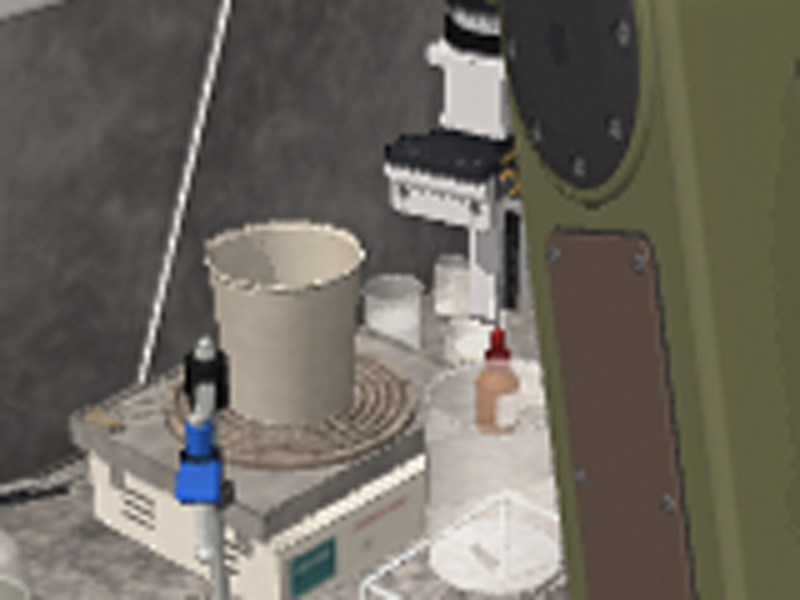

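>>> {"api": "servo_tool", "payload": {"moves": [[[22,1,0,0,0],[22,2.2,0,0,0],[22,3.4,0,0,0],[22,4.4,0,0,0],[22,4.8,0,0,0],[22,4.8,0,0,0]]], "force": 5}}

```text
clock: 2.45
tcp_pos: [0.5542, -0.2095, 0.1276]
orientation: [2.106, 0.23, -2.107]
contact_force: [0.3, -0.1, 0.6]
grip_width: 0.0221
```

>>> {"api": "servo_tool", "payload": {"moves": [[[40,0,0,0,0],[46,0,0,0,0],[50,0,0,0,0],[50,0,0,0,0]]]}}

```text
clock: 2.95
tcp_pos: [0.5546, -0.2091, 0.1277]
orientation: [2.106, 0.231, -2.106]
contact_force: [-0.0, 0.1, -1.2]
grip_width: 0.0498
```

>>> {"api": "servo_tool", "payload": {"moves": [[[52,0,0,0,0],[54,0,0,0,0],[54,0,0,0,0]]]}}

```text
clock: 3.32
tcp_pos: [0.5545, -0.209, 0.1274]
orientation: [2.106, 0.231, -2.106]
contact_force: [-0.8, 0.2, 0.2]
grip_width: 0.0546
```

```bash
python3 - <<'E'
from h import *
grab('scene','s2');grab('top','t2')
crop('s2',230,140,350,240,6,'s2c')
E
```

```text
(no output)
```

View pics/s2c.png

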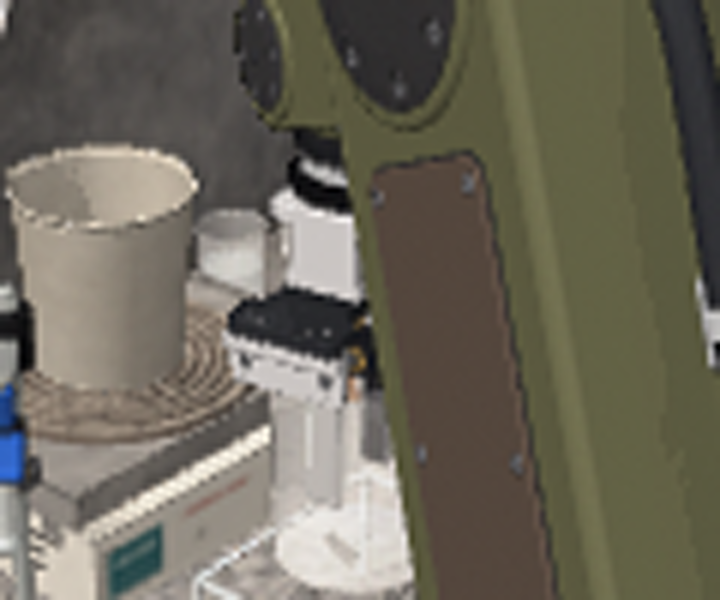

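>>> {"api": "servo_tool", "payload": {"moves": [[[56,0,0,0,0],[58,0,0,0,0],[58,0,0,0,0]]], "force": 3}}

```text
clock: 3.8
tcp_pos: [0.5545, -0.2091, 0.1275]
orientation: [2.106, 0.231, -2.106]
contact_force: [0.5, -0.6, -0.5]
grip_width: 0.0578
```

>>> {"api": "servo_tool", "payload": {"moves": [[[60,0,0,0,0],[62,0,0,0,0],[62,0,0,0,0]]]}}

```text
clock: 4.18
tcp_pos: [0.5545, -0.209, 0.1274]
orientation: [2.106, 0.231, -2.106]
contact_force: [-0.1, -0.2, 0.0]
grip_width: 0.0597
```

>>> {"api": "servo_tool", "payload": {"moves": [[[58.5,0,0,0,0],[58.5,-0.1,0,0,0],[58.5,-0.25,0,0,0],[58.5,-0.45,-0.02,0,0],[58.5,-0.65,-0.03,0,0],[58.5,-0.85,-0.04,0,0],[58.5,-1.05,-0.05,0,0],[58.5,-1.25,-0.06,0,0],[58.5,-1.45,-0.07,0,0],[58.5,-1.6,-0.08,0,0],[58.5,-1.7,-0.08,0,0],[58.5,-1.7,-0.08,0,0]]]}}

```text
clock: 5.68
tcp_pos: [0.5541, -0.2067, 0.1786]
orientation: [2.106, 0.231, -2.106]
contact_force: [1.0, 0.3, -0.5]
grip_width: 0.0585
```

My columns were shifted by one in that call, so the tool went up inside the beaker instead of sideways. I'll check for harm, then go back down.

```bash
python3 - <<'E'
from h import *
grab('scene','s3'); crop('s3',230,140,350,240,6,'s3c')
E
```

```text
(no output)
```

View pics/s3c.png

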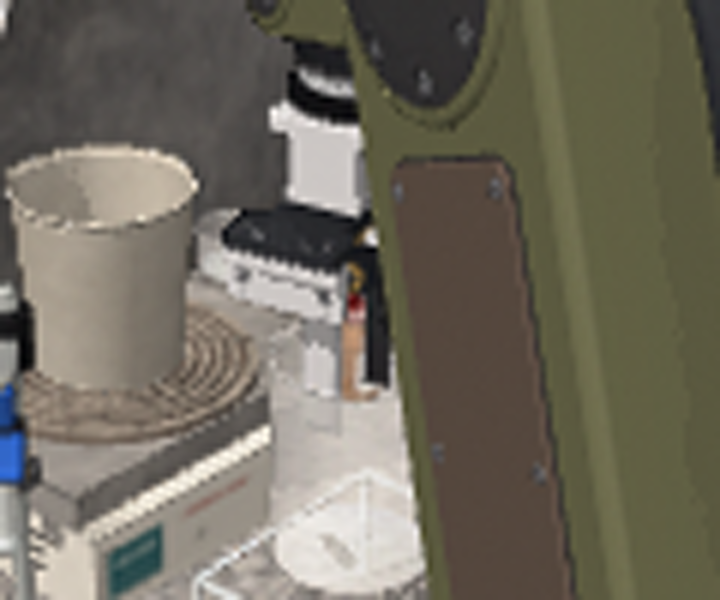

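Beaker upright and unmoved (foot around (345,545) in the crop, as before); going back down.

>>> {"api": "servo_tool", "payload": {"moves": [[[56,0,0.08,0,0],[56,0.6,0.08,0,0],[56,1.2,0.08,0,0],[56,1.6,0.08,0,0],[58.5,1.7,0.08,0,0],[58.5,1.7,0.08,0,0]]]}}

```text
clock: 6.48
tcp_pos: [0.5546, -0.2091, 0.1275]
orientation: [2.106, 0.231, -2.106]
contact_force: [0.4, -0.9, 0.0]
grip_width: 0.0586
```

>>> {"api": "servo_tool", "payload": {"moves": [[[58.5,0,-0.1,0,0],[58.5,0,-0.25,-0.02,0],[58.5,0,-0.45,-0.03,0],[58.5,0,-0.65,-0.03,0],[58.5,0,-0.85,-0.04,0],[58.5,0,-1.05,-0.05,0],[58.5,0,-1.25,-0.06,0],[58.5,0,-1.4,-0.07,0],[58.5,0,-1.5,-0.08,0],[58.5,0,-1.5,-0.08,0]]]}}

```text
clock: 7.72
tcp_pos: [0.5471, -0.1644, 0.1274]
orientation: [2.106, 0.231, -2.106]
contact_force: [-1.0, -1.5, 0.8]
grip_width: 0.0583
```

```bash
python3 - <<'E'
from h import *
grab('scene','s4'); crop('s4',210,140,330,260,6,'s4c')
E
```

```text
(no output)
```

View pics/s4c.png

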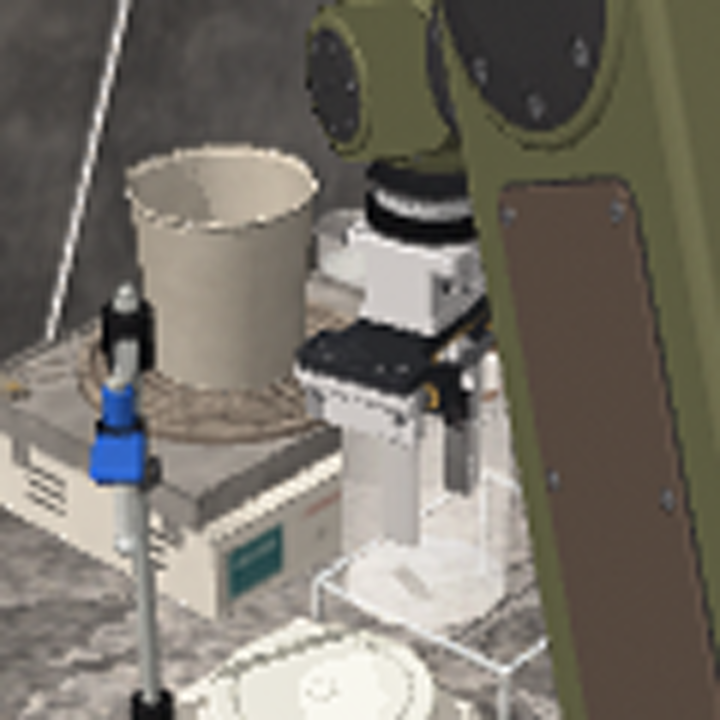

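>>> {"api": "servo_tool", "payload": {"moves": [[[58.5,0,-0.15,0,0],[58.5,0,-0.4,-0.02,0],[58.5,0,-0.7,-0.03,0],[58.5,0,-1.0,-0.04,0],[58.5,0,-1.3,-0.05,0],[58.5,0,-1.6,-0.06,0],[58.5,0,-1.9,-0.08,0],[58.5,0,-2.2,-0.1,0],[58.5,0,-2.5,-0.11,0],[58.5,0,-2.7,-0.12,0],[58.5,0,-2.8,-0.12,0],[58.5,0,-2.8,-0.12,0]]]}}

```text
clock: 9.28
tcp_pos: [0.5325, -0.0817, 0.1275]
orientation: [2.106, 0.231, -2.106]
contact_force: [0.3, -0.0, 0.3]
grip_width: 0.0583
```

>>> {"api": "servo_tool", "payload": {"moves": [[[58.5,0,-0.15,0,0],[58.5,0,-0.4,-0.02,0],[58.5,0,-0.65,-0.04,0],[58.5,0,-0.85,-0.05,0],[58.5,0,-0.95,-0.06,0],[58.5,0,-0.95,-0.06,0]]]}}

```text
clock: 10.02
tcp_pos: [0.528, -0.0533, 0.1274]
orientation: [2.106, 0.231, -2.106]
contact_force: [-0.4, -0.6, -0.2]
grip_width: 0.0582
```

```bash
python3 - <<'E'
from h import *
grab('scene','s5'); crop('s5',190,140,330,280,5,'s5c')
grab('top','t5'); crop('t5',200,150,340,260,5,'t5c')
E
```

```text
(no output)
```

View pics/s5c.png

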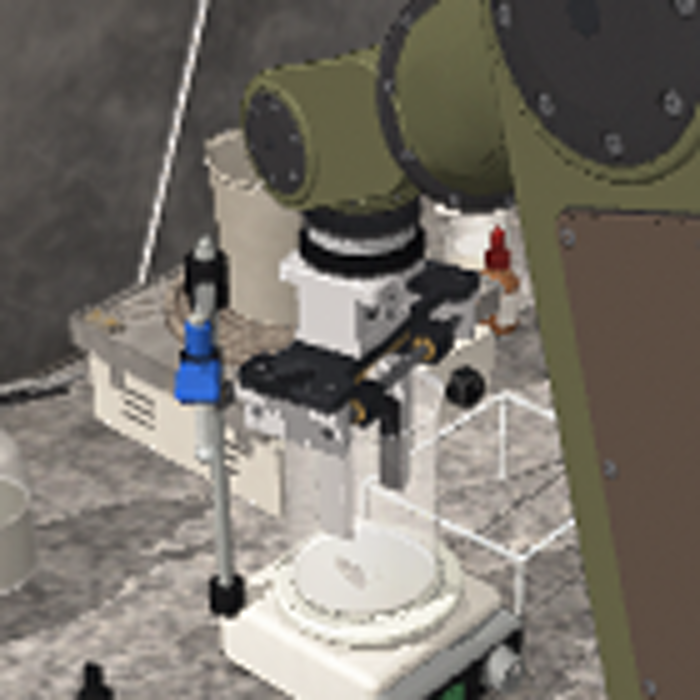

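View pics/t5c.png

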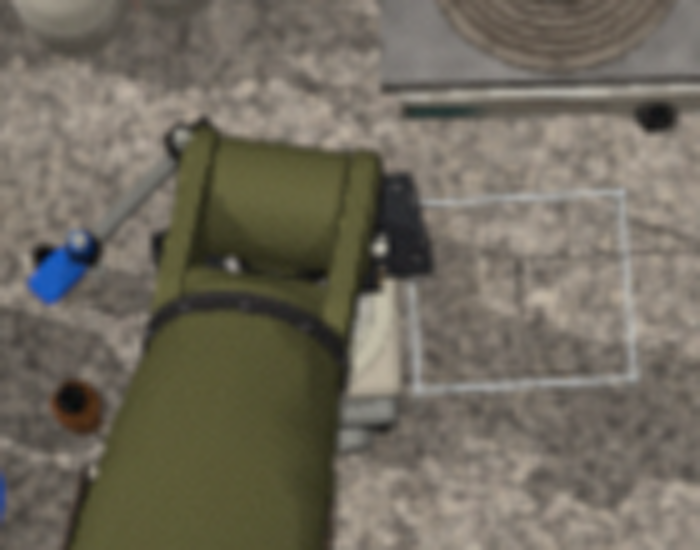

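>>> {"api": "servo_tool", "payload": {"moves": [[[60,0,0,0,0],[62,0,0,0,0],[62,0,0,0,0],[56,0,0,0,0],[45,0,0,0,0],[45,0,0,0,0]]]}}

```text
clock: 10.88
tcp_pos: [0.5281, -0.0536, 0.1274]
orientation: [2.106, 0.231, -2.106]
contact_force: [0.4, 0.4, -0.5]
grip_width: 0.0448
```

```bash
python3 - <<'E'
from ov import *
grab('scene','s6')
a=(np.array([.528,-.0533]),np.radians(1.0),np.array([.528,-.0533]))
overlay('s6',(220,220,300,280),9,'os6',*a,np.radians(91),fz=.0775); crop('s6',220,220,300,280,9,'s6c')
E
```

```text
(no output)
```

View pics/os6.png

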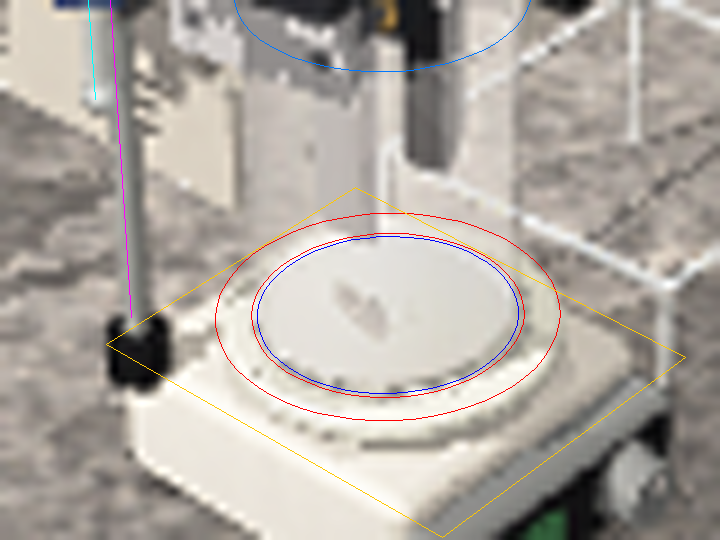

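View pics/s6c.png

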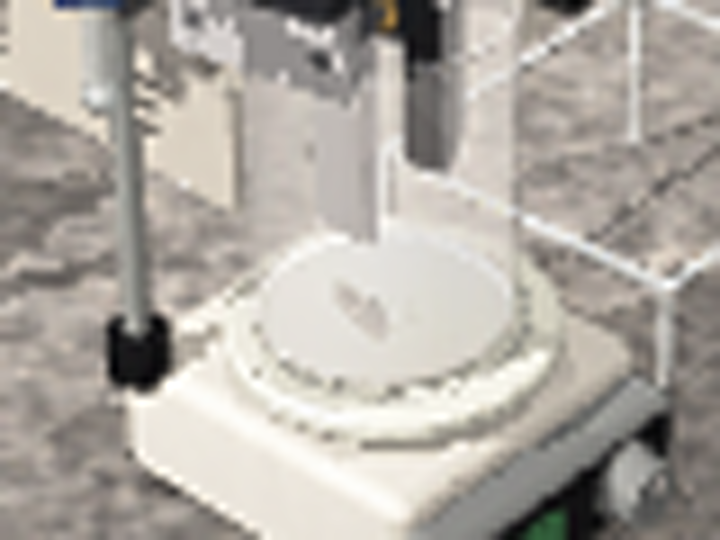

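>>> {"api": "servo_tool", "payload": {"moves": [[[45,-1,0,0,0],[45,-2.4,0,0,0],[45,-4,0,0,0],[45,-5.8,0,0,0],[45,-7.6,0,0,0],[60,-7.9,-0.8,-0.1,9],[60,-7.9,-1.9,-0.2,18],[60,-7.9,-3,-0.3,28],[60,-7.9,-4.1,-0.4,38],[60,-7.9,-5.06,-0.4,48],[60,-7.9,-5.06,-0.4,57],[60,-7.9,-5.06,-0.4,57]]]}}

```text
clock: 12.42
tcp_pos: [0.5068, 0.0974, 0.3645]
orientation: [-1.767, 0.721, 1.767]
contact_force: [-0.5, -0.4, -0.3]
grip_width: 0.0602
```

```bash
python3 - <<'E'
from ov import *
grab('scene','s7');grab('top','t7')
a=(np.array([.528,-.0533]),np.radians(1.0),np.array([.528,-.0533]))
crop('t7',190,150,310,250,6,'t7c'); overlay('s7',(190,140,310,280),5,'os7',*a,np.radians(91),fz=.0775); crop('s7',190,140,310,280,5,'s7c')
E
```

```text
(no output)
```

View pics/t7c.png

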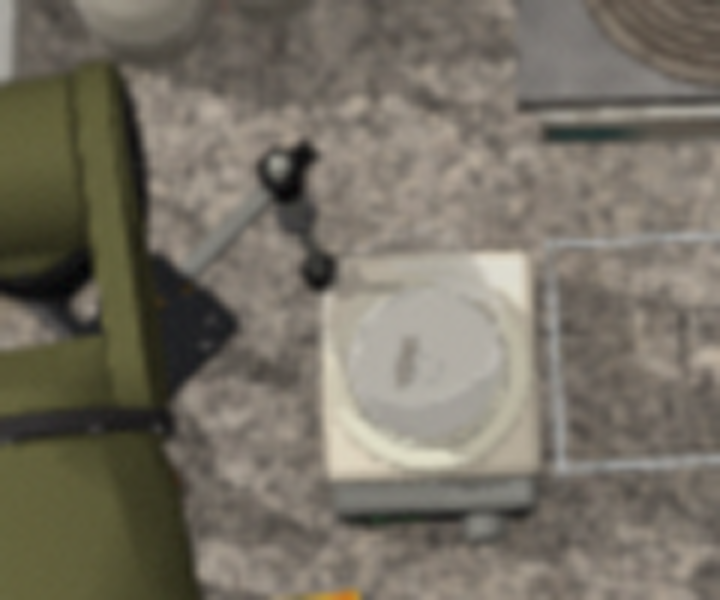

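View pics/s7c.png

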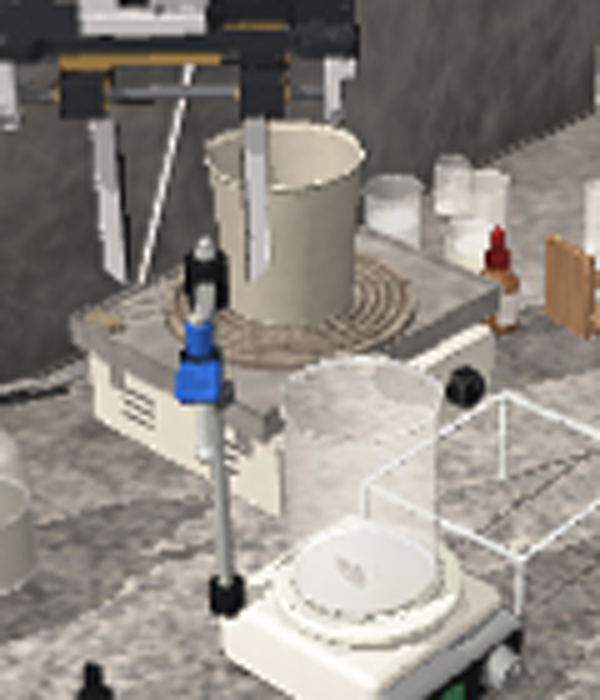

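View pics/os7.png

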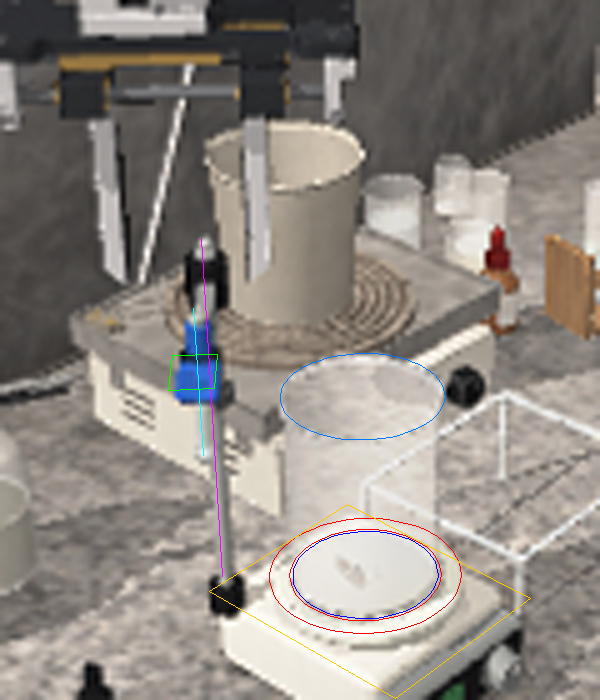

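```bash
python3 - <<'E'
from h import *
crop('t7',238,185,288,235,12,'t7d'); crop('top0',238,185,288,235,12,'t0d'); crop('s7',232,235,292,275,12,'s7d')
E
```

```text
(no output)
```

View pics/t7d.png

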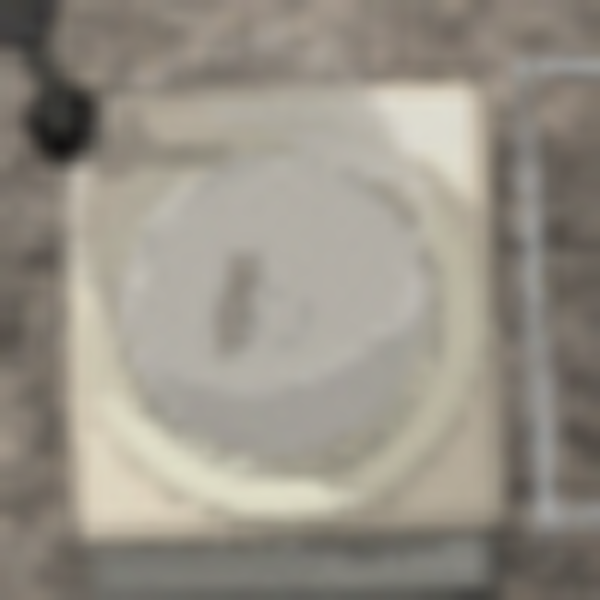

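View pics/t0d.png

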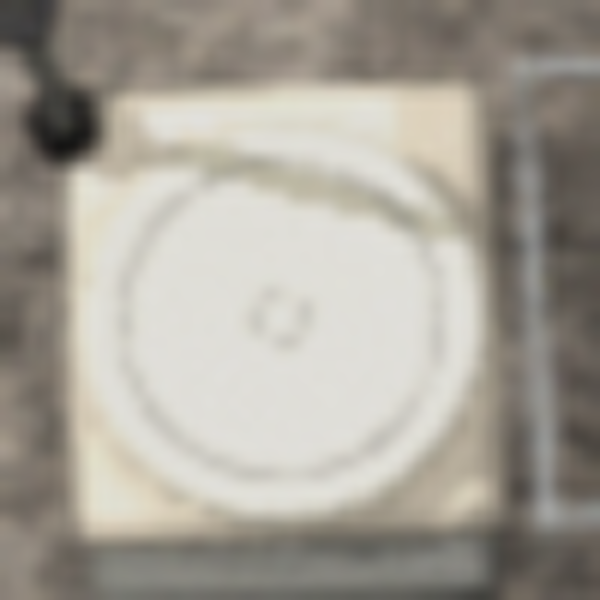

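View pics/s7d.png

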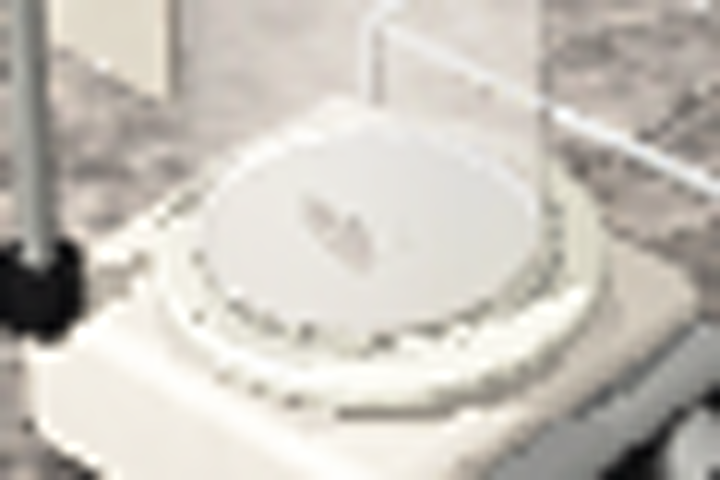

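```bash
python3 - <<'E'
from ov import *
f=load('t7');g=load('top0')
D=cv2.absdiff(f["image"],g["image"])[185:235,238:288].max(2)
D=cv2.resize(cv2.convertScaleAbs(D,alpha=3),None,fx=10,fy=10,interpolation=cv2.INTER_CUBIC)
D=cv2.cvtColor(D,cv2.COLOR_GRAY2BGR)
im=cv2.resize(f["image"][185:235,238:288,::-1],None,fx=10,fy=10,interpolation=cv2.INTER_CUBIC)
im=np.ascontiguousarray(im)
a=np.linspace(0,2*np.pi,80)
def dr(img,c,r,z,col):
    p=(proj(f,np.c_[c[0]+r*np.cos(a),c[1]+r*np.sin(a),np.full(80,z)])-[238,185]+.5)*10-.5
    cv2.polylines(img,[p.round().astype(np.int32).reshape(-1,1,2)],True,col,1)
for i,(dx,dy) in enumerate([(0,0),(.0035,.001)]):
    for img in (im,D): 
        dr(img,(.5287+dx,-.0532+dy),.047,.0775,[(0,0,255),(255,0,0)][i])
cv2.imwrite('pics/d7.png',np.hstack([im,D])[:, :1000][:, ::1] if 0 else cv2.resize(np.hstack([im,D]),(800,400)))
E
```

```text
(no output)
```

View pics/d7.png

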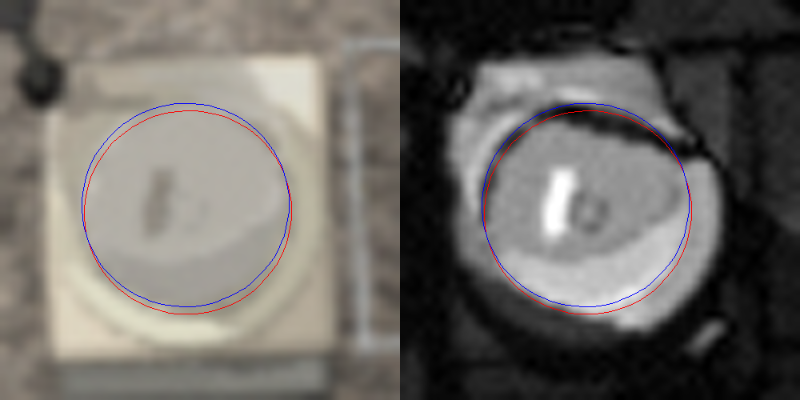

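```bash
python3 - <<'E'
from h import *
from scipy.spatial.transform import Rotation as Ro
s=env.state();print(s['joints'].round(3)); R=Ro.from_rotvec(s['orientation']).as_matrix(); print(R.round(3), np.degrees(np.arctan2(R[1,1],R[0,1])))
for tgt in ([.528,-.0535,.3645],): print(R.T@(np.array(tgt)-s['tcp_pos'])/.03)
E
```

```text
[0.118 0.155 1.336 0.    1.65  2.462]
[[-0.    -0.698 -0.716]
 [ 0.    -0.716  0.698]
 [-1.     0.     0.   ]] -134.2968073517233
[-1.93049431e-03  3.10059528e+00 -4.00663936e+00]
```

>>> {"api": "servo_tool", "payload": {"moves": [[[40,0,0.3,-0.4,-10],[40,0,0.6,-0.8,-20.5],[40,0,0.9,-1.2,-31],[40,0,1.2,-1.6,-41.5],[40,0,1.5,-2,-52],[40,0,1.8,-2.4,-62.5],[40,0,2.1,-2.8,-73],[40,0,2.4,-3.2,-83.5],[40,0,2.7,-3.6,-94],[40,0,3.1,-4,-104.5],[40,0,3.1,-4,-115],[40,0,3.1,-4,-125]]]}}

```text
clock: 14.02
tcp_pos: [0.5273, -0.0539, 0.3643]
orientation: [1.324, 1.131, -1.325]
contact_force: [-0.2, 0.5, 0.1]
grip_width: 0.04
```

```bash
python3 - <<'E'
from h import *
from scipy.spatial.transform import Rotation as Ro
s=env.state();print(s['joints'].round(3)); R=Ro.from_rotvec(s['orientation']).as_matrix(); print(s['tcp_pos'],R.round(3), np.degrees(np.arctan2(R[1,1],R[0,1])))
for tgt in ([.528,-.0535,.1265],): print(R.T@(np.array(tgt)-s['tcp_pos'])/.03)
E
```

```text
[-0.171  0.188  1.298  0.     1.656 -0.013]
[ 0.52729134 -0.05388641  0.36434828] [[-0.     0.988 -0.157]
 [ 0.    -0.157 -0.988]
 [-1.    -0.    -0.   ]] -9.034899964723445
[ 7.92827268  0.02270184 -0.01612796]
```

>>> {"api": "servo_tool", "payload": {"moves": [[[32,1.5,0.02,0,0],[32,3.2,0.02,0,0],[32,5,0.02,0,0],[32,6.5,0.02,0,0],[32,7.5,0.02,0,0],[45,7.9,0.02,0,0],[52,7.9,0.02,0,0],[56,7.9,0.02,0,0],[58,7.9,0.02,0,0],[60,7.9,0.02,0,0],[62,7.9,0.02,0,0],[62,7.9,0.02,0,0]]], "force": 4}}

```text
clock: 15.52
tcp_pos: [0.5282, -0.0534, 0.1279]
orientation: [1.331, 1.125, -1.329]
contact_force: [2.0, -0.6, 5.3]
grip_width: 0.0609
```

>>> {"api": "servo_tool", "payload": {"moves": [[[62,0,0,0,0],[62,0,0,0,0]]]}}

```text
clock: 15.78
tcp_pos: [0.5283, -0.0534, 0.1278]
orientation: [1.331, 1.125, -1.329]
contact_force: [3.0, -1.3, 5.0]
grip_width: 0.0611
```

```bash
python3 - <<'E'
from h import *
grab('scene','s8'); crop('s8',232,235,292,275,12,'s8d')
E
```

```text
(no output)
```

View pics/s8d.png

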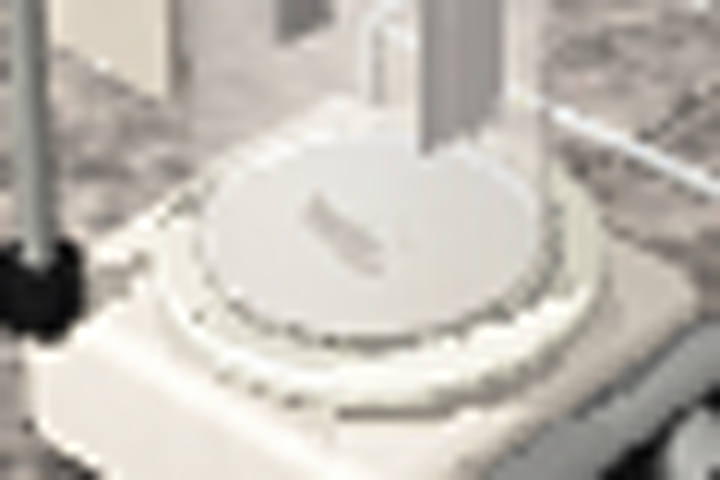

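>>> {"api": "servo_tool", "payload": {"moves": [[[58,0,0,0,0],[40,0,0,0,0],[40,-0.5,0,0,0],[40,-2,0,0,0],[40,-4,0,0,0],[40,-6,0,0,0],[40,-7.7,0,0,10],[40,-7.9,0,0,20],[40,-7.9,0,0,30]]]}}

```text
clock: 16.95
tcp_pos: [0.5277, -0.0533, 0.3663]
orientation: [1.701, 0.795, -1.698]
contact_force: [0.5, 0.5, -0.2]
grip_width: 0.0401
```

```bash
python3 - <<'E'
from h import *
from scipy.spatial.transform import Rotation as Ro
s=env.state();print(s['contact_force'],s['joints'].round(3)); R=Ro.from_rotvec(s['orientation']).as_matrix(); print(s['tcp_pos'], np.degrees(np.arctan2(R[1,1],R[0,1])))
print(R.T@(np.array([.507,.0977,.3645])-s['tcp_pos'])/.03)
grab('scene','s9'); crop('s9',232,235,292,275,12,'s9d')
E
```

```text
[ 0.52288044  0.52222528 -0.23966962] [-0.17   0.188  1.294  0.     1.658  0.525]
[ 0.52773727 -0.05326471  0.36634181] -39.82135622071707
[ 0.05822203 -3.75358484 -3.42219221]
```

View pics/s9d.png

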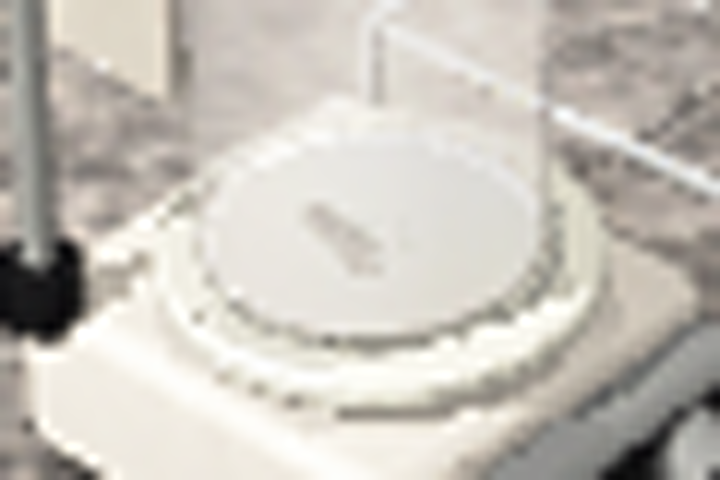

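```bash
python3 - <<'E'
from h import *
f=load('top0')
T=lambda x,y:((x+.5)/12-.5+195,(y+.5)/12-.5+160)
rod=atz(f,*T(497,211),.324);cap=atz(f,*T(252,455),.3285);te=atz(f,*T(154,585),.3055);bl=[atz(f,*T(*p),.3055) for p in((128,560),(180,610))]
print(rod,cap,te,bl)
for q in(cap,te): d=(q-rod)[:2];print(np.linalg.norm(d),np.degrees(np.arctan2(d[1],d[0])))
E
python3 - <<'E'
from ov import *
a=(np.array([.5285,-.0533]),np.radians(1.0),np.array([.528,-.0533]))
overlay('top0',(195,160,255,220),12,'ot3',*a,np.radians(91.5))
E
```

```text
[0.59142707 0.0118945  0.324     ] [0.52683284 0.07573814 0.3285    ] [0.49788059 0.10496349 0.3055    ] [array([0.50478264, 0.11183644, 0.3055    ]), array([0.49099201, 0.09810547, 0.3055    ])]
0.09082084383844383 135.3348326242985
0.13195749948055735 135.14659999232313
```

View pics/ot3.png

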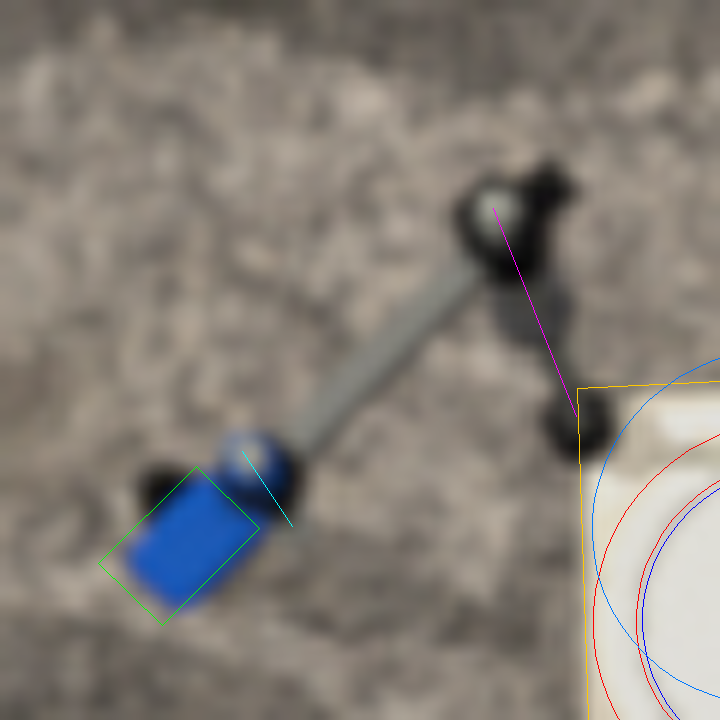

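```bash
python3 - <<'E'
from h import *
crop('s9',205,180,255,240,12,'s9t')
E
```

```text
(no output)
```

View pics/s9t.png

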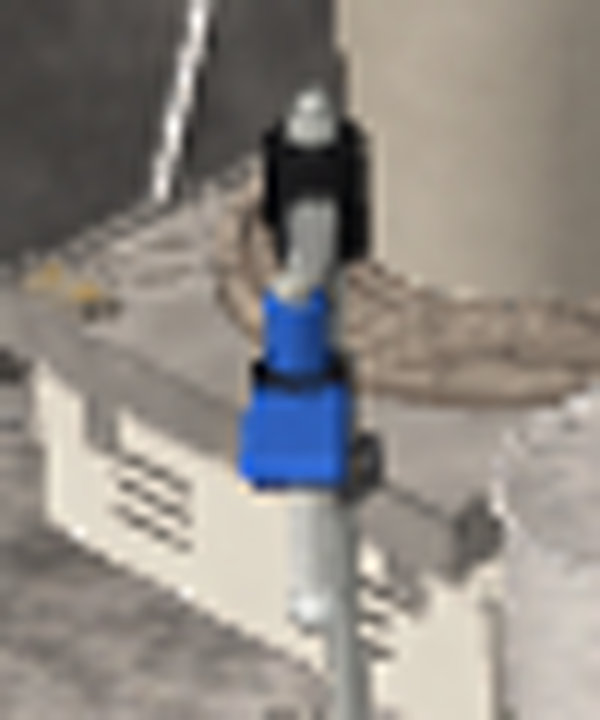

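```bash
python3 - <<'E'
from h import *
from scipy.spatial.transform import Rotation as Ro
s=env.state(); R=Ro.from_rotvec(s['orientation']).as_matrix()
print(R.T@(np.array([.502,.1008,.3643])-s['tcp_pos'])/.03)
E
```

```text
[ 0.04620843 -3.97611934 -3.36227924]
```

>>> {"api": "servo_tool", "payload": {"moves": [[[50,0,-0.4,-0.4,10],[50,0,-0.9,-0.8,20.5],[50,0,-1.4,-1.2,31],[50,0,-1.9,-1.6,41.5],[50,0,-2.4,-2,52],[50,0,-2.9,-2.4,62.5],[50,0,-3.4,-2.9,73],[50,0,-3.98,-3.36,83.5],[50,0,-3.98,-3.36,94],[50,0,-3.98,-3.36,94.5],[50,0,-3.98,-3.36,94.5]]]}}

```text
clock: 18.38
tcp_pos: [0.4998, 0.1002, 0.3647]
orientation: [-1.775, 0.712, 1.774]
contact_force: [-0.3, -0.2, 0.5]
grip_width: 0.0498
```

```bash
python3 - <<'E'
from h import *
from scipy.spatial.transform import Rotation as Ro
s=env.state(); R=Ro.from_rotvec(s['orientation']).as_matrix()
print(s['tcp_pos'],s['joints'].round(3),np.degrees(np.arctan2(R[1,1],R[0,1])),R.T@(np.array([.502,.1008,.286])-s['tcp_pos'])/.03)
grab('scene','s10');grab('top','t10');crop('s10',180,120,280,240,5,'s10c')
E
```

```text
[0.49981161 0.1001912  0.36473416] [ 0.126  0.14   1.353 -0.     1.649  2.46 ] -133.7182112957783 [ 2.62448334 -0.06481594 -0.03836719]
```

View pics/s10c.png

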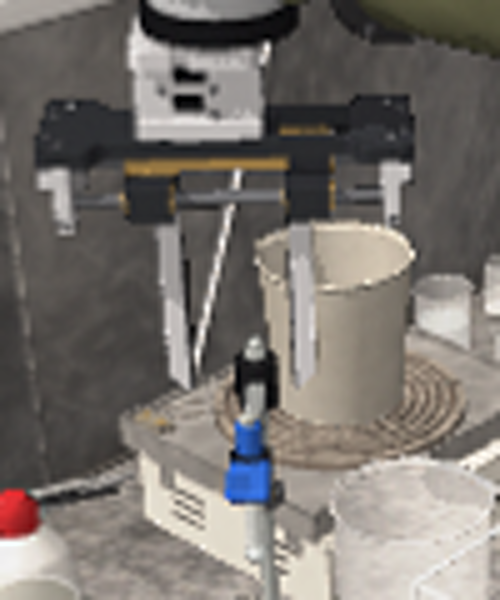

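>>> {"api": "servo_tool", "payload": {"moves": [[[50,0.8,-0.06,-0.04,0],[50,1.6,-0.06,-0.04,0],[50,2.3,-0.06,-0.04,0],[50,2.62,-0.06,-0.04,0],[50,2.62,-0.06,-0.04,0]]]}}

```text
clock: 19.1
tcp_pos: [0.502, 0.1008, 0.2858]
orientation: [-1.772, 0.715, 1.773]
contact_force: [0.2, -1.0, 0.6]
grip_width: 0.0501
```

```bash
python3 - <<'E'
from h import *
grab('scene','s11');crop('s11',190,140,260,240,7,'s11c')
E
```

```text
(no output)
```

View pics/s11c.png

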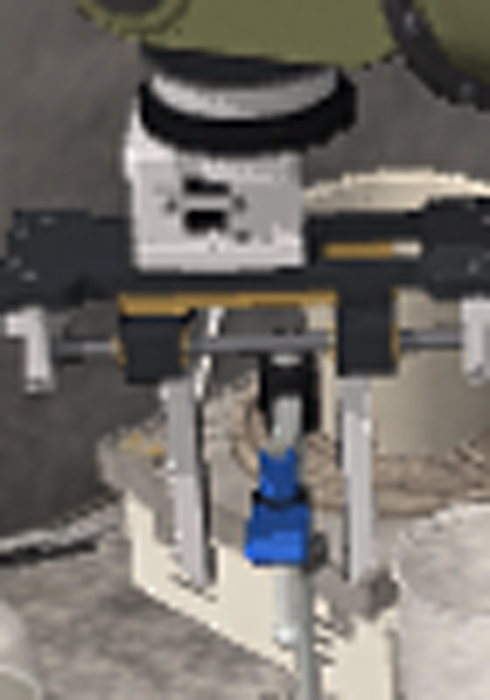

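>>> {"api": "servo_tool", "payload": {"moves": [[[36,0,0,0,0],[28,0,0,0,0],[22,0,0,0,0],[22,0,0,0,0]]], "force": 5}}

```text
clock: 19.65
tcp_pos: [0.502, 0.1009, 0.286]
orientation: [-1.772, 0.715, 1.771]
contact_force: [-0.5, 0.1, 0.7]
grip_width: 0.0241
```

>>> {"api": "servo_tool", "payload": {"moves": [[[22,0,0,0,0]]]}}

```text
clock: 19.77
tcp_pos: [0.502, 0.1009, 0.2859]
orientation: [-1.772, 0.715, 1.771]
contact_force: [-0.2, 0.6, 0.5]
grip_width: 0.0239
```

```bash
python3 - <<'E'
from h import *
from scipy.spatial.transform import Rotation as Ro
s=env.state(); R=Ro.from_rotvec(s['orientation']).as_matrix()
rod=np.array([.5915,.0122]);d=s['tcp_pos'][:2]-rod;r=np.linalg.norm(d);a0=np.degrees(np.arctan2(d[1],d[0]));print(r,a0,s['joints'].round(3))
for th in [2,6,12,18,24,30,37,44,50,55,59,60]:
    a=np.radians(a0+th); p=np.array([*(rod+r*np.array([np.cos(a),np.sin(a)])),.286]); v=R.T@(p-s['tcp_pos'])/.03; print([25.5,0,*v[1:].round(2),-th])
E
```

```text
0.12601445169083997 135.2577713707426 [0.127 0.164 1.502 0.    1.476 2.465]
[25.5, 0, np.float64(0.15), np.float64(-0.0), -2]
[25.5, 0, np.float64(0.44), np.float64(-0.02), -6]
[25.5, 0, np.float64(0.87), np.float64(-0.08), -12]
[25.5, 0, np.float64(1.3), np.float64(-0.19), -18]
[25.5, 0, np.float64(1.71), np.float64(-0.34), -24]
[25.5, 0, np.float64(2.11), np.float64(-0.54), -30]
[25.5, 0, np.float64(2.54), np.float64(-0.81), -37]
[25.5, 0, np.float64(2.93), np.float64(-1.14), -44]
[25.5, 0, np.float64(3.24), np.float64(-1.46), -50]
[25.5, 0, np.float64(3.46), np.float64(-1.75), -55]
[25.5, 0, np.float64(3.63), np.float64(-1.99), -59]
[25.5, 0, np.float64(3.66), np.float64(-2.05), -60]
```

>>> {"api": "servo_tool", "payload": {"moves": [[[25.5,0,0.15,0,-2],[25.5,0,0.44,-0.02,-6],[25.5,0,0.87,-0.08,-12],[25.5,0,1.3,-0.19,-18],[25.5,0,1.71,-0.34,-24],[25.5,0,2.11,-0.54,-30],[25.5,0,2.54,-0.81,-37],[25.5,0,2.93,-1.14,-44],[25.5,0,3.24,-1.46,-50],[25.5,0,3.46,-1.75,-55],[25.5,0,3.63,-1.99,-59],[25.5,0,3.66,-2.05,-60]]]}}

```text
clock: 21.28
tcp_pos: [0.47, -0.0212, 0.2858]
orientation: [2.072, 0.291, -2.072]
contact_force: [-0.0, -0.4, -0.7]
grip_width: 0.0256
```

```bash
python3 - <<'E'
from h import *
from scipy.spatial.transform import Rotation as Ro
s=env.state(); R=Ro.from_rotvec(s['orientation']).as_matrix()
rod=np.array([.5915,.0122]);d=s['tcp_pos'][:2]-rod;r=np.linalg.norm(d);a0=np.degrees(np.arctan2(d[1],d[0]));print(r,a0,s['contact_force'],np.degrees(np.arctan2(R[1,1],R[0,1])))
r=.126;E=226-a0
for th in [2,6,12,18,24,28,E,E]:
    a=np.radians(a0+th); p=np.array([*(rod+r*np.array([np.cos(a),np.sin(a)])),.286]); v=R.T@(p-s['tcp_pos'])/.03; print([25.5,0,*v[1:].round(2),-round(th,1)])
grab('scene','s12');crop('s12',190,140,290,260,5,'s12c')
E
```

```text
0.1260170327301463 -164.64942650155012 [-0.04001759 -0.37190788 -0.70971449] -74.00351644987035
[25.5, 0, np.float64(0.15), np.float64(-0.0), -2]
[25.5, 0, np.float64(0.44), np.float64(-0.02), -6]
[25.5, 0, np.float64(0.87), np.float64(-0.08), -12]
[25.5, 0, np.float64(1.3), np.float64(-0.19), -18]
[25.5, 0, np.float64(1.71), np.float64(-0.34), -24]
[25.5, 0, np.float64(1.98), np.float64(-0.47), -28]
[25.5, 0, np.float64(2.15), np.float64(-0.56), np.float64(-390.6)]
[25.5, 0, np.float64(2.15), np.float64(-0.56), np.float64(-390.6)]
```

View pics/s12c.png

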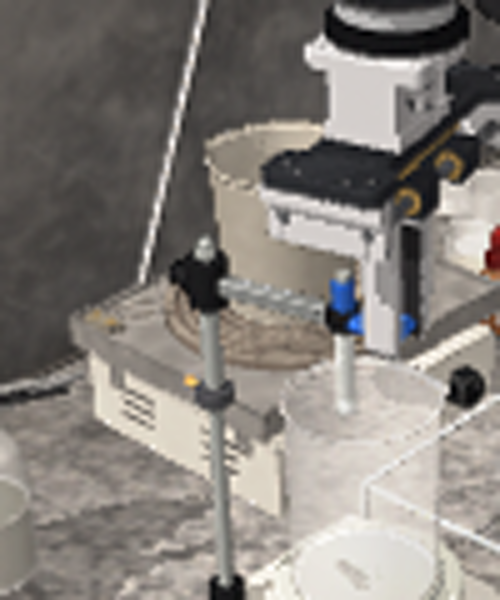

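>>> {"api": "servo_tool", "payload": {"moves": [[[25.5,0,0.15,0,-2],[25.5,0,0.44,-0.02,-6],[25.5,0,0.87,-0.08,-12],[25.5,0,1.3,-0.19,-18],[25.5,0,1.71,-0.34,-24],[25.5,0,1.98,-0.47,-28],[25.5,0,2.15,-0.56,-30.6],[22,0,2.15,-0.56,-30.6],[22,0,2.15,-0.56,-30.6],[22,0,2.15,-0.56,-30.6]]], "force": 8}}

```text
clock: 22.58
tcp_pos: [0.5039, -0.078, 0.2859]
orientation: [1.742, 0.75, -1.742]
contact_force: [1.3, 0.4, -1.0]
grip_width: 0.0238
```

```bash
python3 - <<'E'
from ov import *
s=env.state(); rod=np.array([.5915,.0122]);d=s['tcp_pos'][:2]-rod;print(np.linalg.norm(d),np.degrees(np.arctan2(d[1],d[0])),s['contact_force'],s['joints'].round(3))
grab('scene','s13');crop('s13',210,140,310,260,6,'s13c')
E
```

```text
0.12572850449925974 -134.18088255222602 [ 1.29567065  0.38834256 -1.00954966] [-0.225  0.159  1.508  0.     1.475  0.533]
```

View pics/s13c.png

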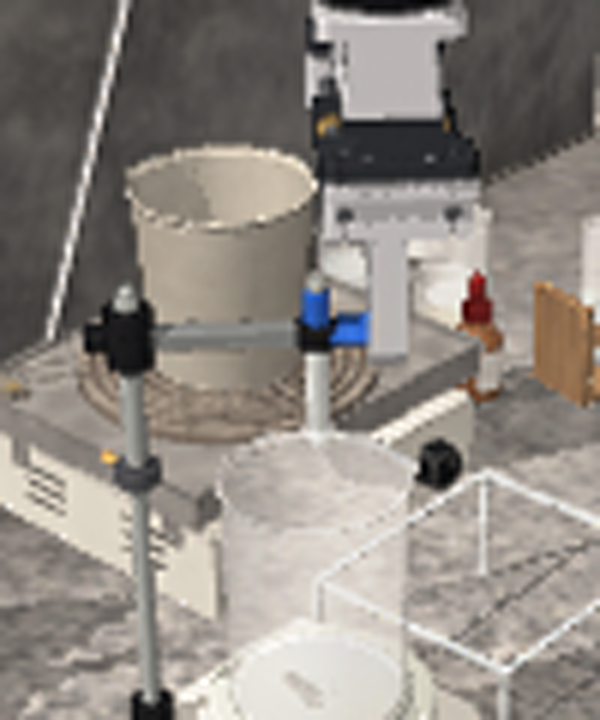

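>>> {"api": "servo_tool", "payload": {"moves": [[[22,0,0,0,0],[22,0.15,0,0,0],[22,0.4,0,0,0],[22,0.65,0,0,0],[22,0.9,0,0,0],[22,1.0,0,0,0],[22,1.0,0,0,0]]], "force": 15}}

```text
clock: 23.5
tcp_pos: [0.5039, -0.0781, 0.2556]
orientation: [1.742, 0.751, -1.742]
contact_force: [2.4, 0.0, -0.8]
grip_width: 0.0237
```

```bash
python3 - <<'E'
from ov import *
grab('scene','s14');crop('s14',210,140,310,260,6,'s14c')
E
```

```text
(no output)
```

View pics/s14c.png

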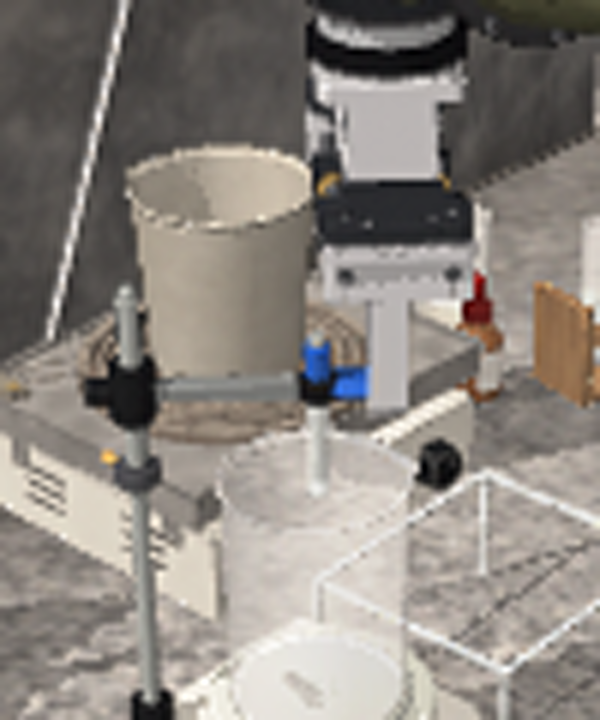

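Slides well; the electrode tip (318,490) is entering between the beaker walls. Continue.

>>> {"api": "servo_tool", "payload": {"moves": [[[22,0.2,0,0,0],[22,0.45,0,0,0],[22,0.7,0,0,0],[22,0.85,0,0,0],[22,0.93,0,0,0],[22,0.97,0,0,0],[22,0.97,0,0,0]]]}}

```text
clock: 24.42
tcp_pos: [0.5041, -0.0785, 0.2275]
orientation: [1.742, 0.749, -1.741]
contact_force: [-1.5, -1.5, 8.4]
grip_width: 0.0241
```

>>> {"api": "servo_tool", "payload": {"moves": [[[22,0.03,0,0,0],[22,0.06,0,0,0],[22,0.06,0,0,0]]]}}

```text
clock: 24.8
tcp_pos: [0.5042, -0.0787, 0.2262]
orientation: [1.742, 0.748, -1.74]
contact_force: [-3.2, -3.6, 11.8]
grip_width: 0.0235
```

```bash
python3 - <<'E'
from ov import *
grab('scene','s15');crop('s15',210,160,310,260,7,'s15c')
E
```

```text
(no output)
```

View pics/s15c.png

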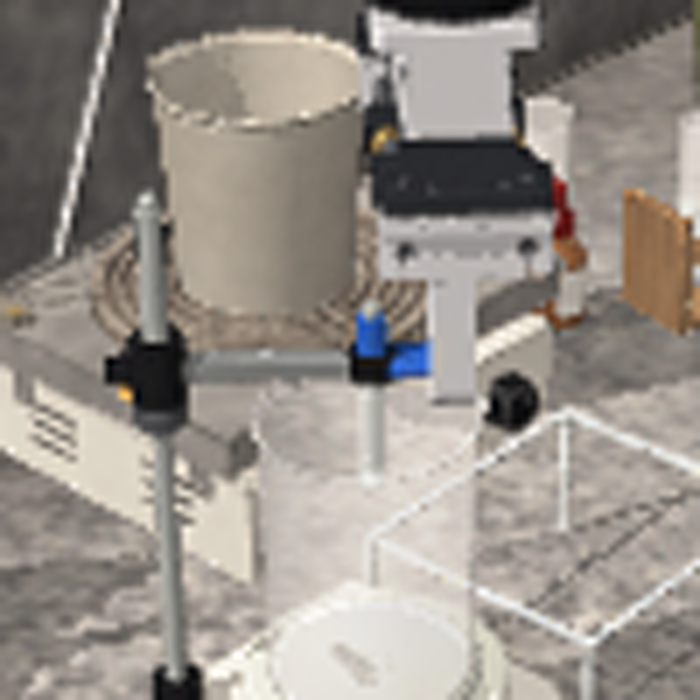

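>>> {"api": "servo_tool", "payload": {"moves": [[[22,-0.03,0,0,0],[30,-0.03,0,0,0],[45,-0.03,0,0,0],[50,-0.03,0,0,0],[50,-0.8,0,0,0],[50,-2,0,0,0],[50,-3.5,0,0,0],[50,-5,0,0,0]]]}}

```text
clock: 25.85
tcp_pos: [0.5037, -0.0781, 0.3762]
orientation: [1.741, 0.751, -1.742]
contact_force: [-0.2, -0.3, 0.1]
grip_width: 0.0502
```

>>> {"api": "servo_tool", "payload": {"moves": [[[50,0,-1,0.7,0],[50,0,-2.5,1.7,0],[50,0,-4,2.7,0],[50,0,-5.5,3.7,0],[50,0,-6.5,4.5,0],[50,0,-6.5,4.5,0]]]}}

```text
clock: 26.6
tcp_pos: [0.2682, -0.0421, 0.3756]
orientation: [1.743, 0.748, -1.739]
contact_force: [1.0, -0.3, 0.5]
grip_width: 0.0502
```

```bash
python3 - <<'E'
from ov import *
print(env.state()['tcp_pos'])
grab('scene','s16');crop('s16',190,160,310,280,6,'s16c')
grab('top','t16');crop('t16',190,150,310,250,6,'t16c')
E
```

```text
[ 0.26818762 -0.04214381  0.37561739]
```

View pics/s16c.png

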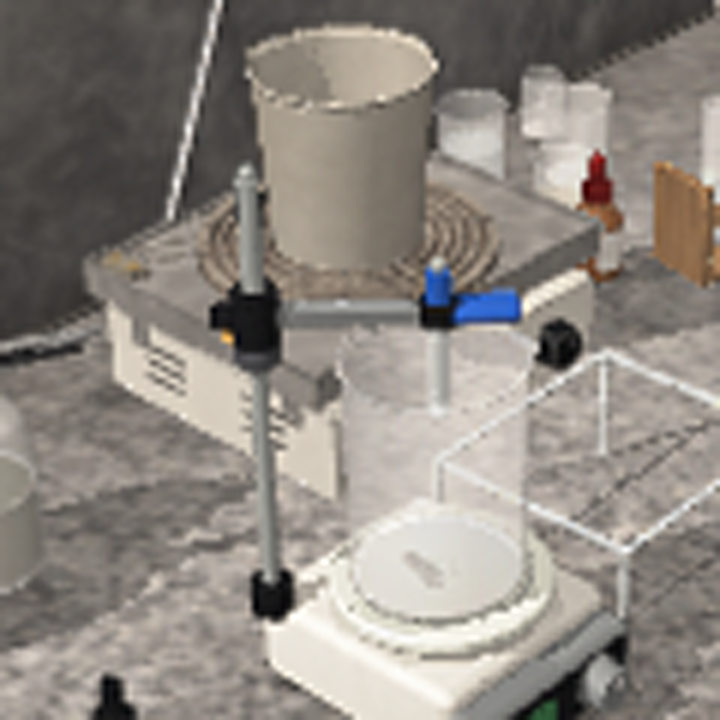

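View pics/t16c.png

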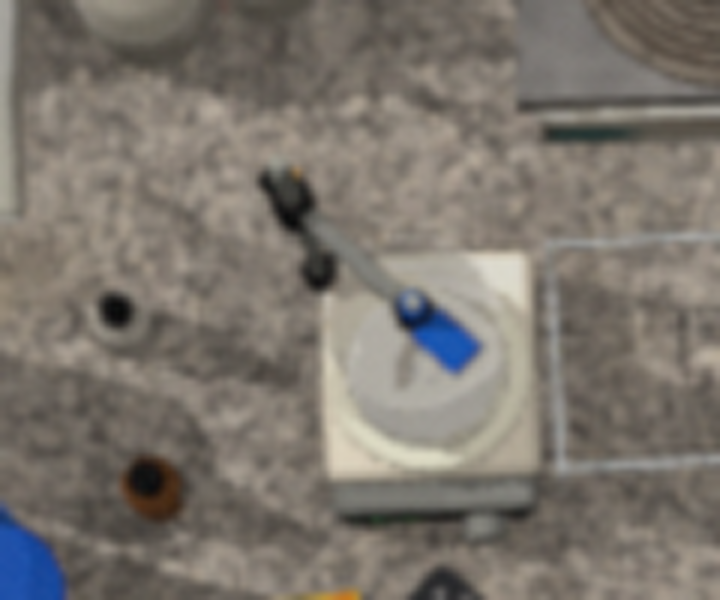

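```bash
python3 - <<'E'
from ov import *
a=(np.array([.5285,-.0533]),np.radians(1.0),np.array([.5295,-.0523]),0)
overlay('s16',(230,180,290,280),7,'os16',*a,down=.06,fz=.0775)
overlay('t16',(230,170,290,240),8,'ot16',*a,down=.06,fz=.0775)
x=cv2.imread('pics/os16.png');y=cv2.imread('pics/ot16.png');h=min(len(x),len(y),600)
x=cv2.resize(x,(360,600));y=cv2.resize(y,(440,513));z=np.zeros((600,800,3),np.uint8);z[:,:360]=x;z[:513,360:]=y;cv2.imwrite('pics/o16.png',z)
E
```

```text
(no output)
```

View pics/o16.png

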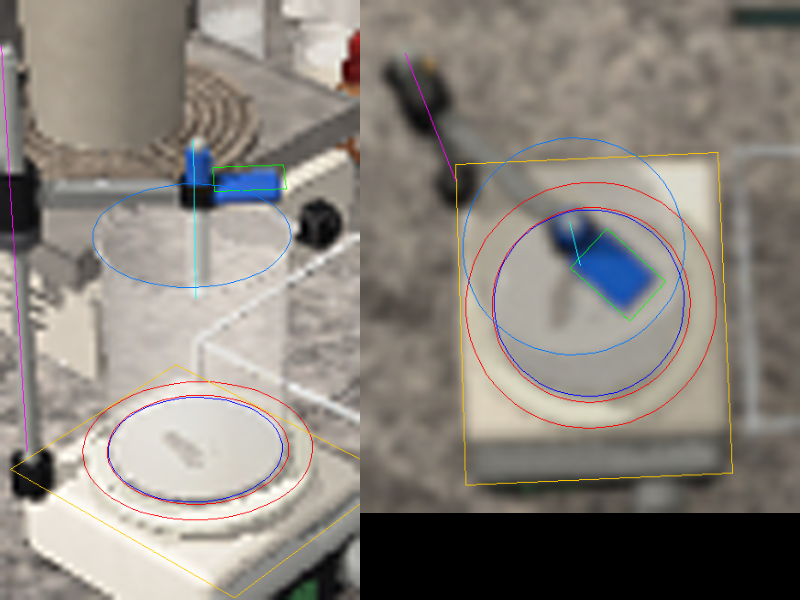

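```bash
python3 -c "
from rig import env
print(env.sign_off())"
```

```text
the job is handed in; nothing more can be done
None
```

The pH station is set up and handed in at about 26.7 s of the 61 s. The beaker stands upright on the plate, and the electrode hangs inside it with the arm down on the stop ring.

**What I did:**
- **Beaker:** I slid it off the step by opening the fingers lightly inside it, low down. It first sat about 3.5 mm too far back, so I re-centred it from inside.
- **Electrode arm:** I gripped the blue tab, swung the arm about 91° in over the beaker, and pushed it down to the stop. The tool travelled 59.7 mm, with about 12 N at the end. Then I released it and backed away.

**Last checks:**
- **Centring:** by the top view the foot is within about 1–3 mm of the plate's centre, with none of it over the edge. The scene camera's overlay sits a few mm off for everything, so I judged centring against the plate's ring in the same picture.
- **Electrode:** the holder's collar rests on the stop ring. The electrode hangs near the middle of the beaker, perhaps 2° off the centred swing and well clear of the glass.
- **Other items:** both dropper bottles and the strip box were never approached. I did not measure their positions afterwards.

**Slip:** one move had its columns shifted, so the fingers rose 51 mm inside the beaker instead of moving sideways. The beaker did not move, and I went back down and carried on.

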